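# Stand the bisque angels up in rows by height

### The job

The two white angels lying back on the sloping drying rack are dry and ready for the painters: stand each one upright on its plinth on the wooden ware board, in the row of the angel of the same height, on the robot's side of it and square with it. The bisque chips easily, so set each one down gently without dropping it, and leave the angels already on the board and everything else on the table where they are.

Things in the scene. Friction and masses are not known exactly. Their poses are not given: they have to be found in the camera images.
- row_short: Loose white bisque angel 120 high, 0.12-0.33 kg. Square plinth 50 wide, 10 thick; robe a round column 36 across up to 78; wings 50 to 94 up, 70 across, backs flush with the plinth's back, 25 behind the axis. Origin under plinth centre; z up to the head, -x the face, +x the flat back. Stands already, facing the robot, at the far end of one row of the board: that row is for its height. Stays put.
- angel_middle: Loose white bisque angel 150 high, 0.12-0.33 kg. Square plinth 50 wide, 10 thick; robe a round column 36 across up to 108; wings 80 to 124 up, 70 across, backs flush with the plinth's back, 25 behind the axis. Origin under plinth centre; z up to the head, -x the face, +x the flat back. Starts lying on its back on the rack, plinth on the ledge, axis 25 off the bed. Mass centre about 63 up.
- row_middle: Loose white bisque angel 150 high, 0.12-0.33 kg. Square plinth 50 wide, 10 thick; robe a round column 36 across up to 108; wings 80 to 124 up, 70 across, backs flush with the plinth's back, 25 behind the axis. Origin under plinth centre; z up to the head, -x the face, +x the flat back. Stands already, facing the robot, at the far end of one row of the board: that row is for its height. Stays put.
- angel_tall: Loose white bisque angel 180 high, 0.12-0.33 kg. Square plinth 50 wide, 10 thick; robe a round column 36 across up to 138; wings 110 to 154 up, 70 across, backs flush with the plinth's back, 25 behind the axis. Origin under plinth centre; z up to the head, -x the face, +x the flat back. Starts lying on its back on the rack, plinth on the ledge, axis 25 off the bed. Mass centre about 77 up.
- row_tall: Loose white bisque angel 180 high, 0.12-0.33 kg. Square plinth 50 wide, 10 thick; robe a round column 36 across up to 138; wings 110 to 154 up, 70 across, backs flush with the plinth's back, 25 behind the axis. Origin under plinth centre; z up to the head, -x the face, +x the flat back. Stands already, facing the robot, at the far end of one row of the board: that row is for its height. Stays put.
- board: fixed wooden ware board, 240 (x) by 310 (y), top 18 above the table. Three rows run along x, centre lines at y = -100, 0, +100, each 90 wide between battens 10 wide, 6 high; stop batten 16 high on the far (+x) edge. Standing figures are about 65 beyond its middle; each row is free from there to the near edge, x = -120. Origin under its centre, x away from the robot.
- rack: fixed wooden drying rack, 302 wide (y), 120 high, about 165 deep (x): a bed 300 wide, 170 long, rising at 35 degrees along +x (away from the robot) from a ledge at its foot, which stands 14 off the bed. The bed meets the ledge at x = -80, z = 22. The angels lie about 150 apart, z up the slope, face up, origins at x = -94, z = 43. Origin on the table under its middle.
- brush: Bystander: loose paint brush with a wooden handle, 170 long, 9 thick, lying up the slope of the rack between the two figures, its end on the ledge; origin at mid-length, x towards its bristles. Leave alone.
- pot: Bystander: small glass paint jar, 42 diameter, 46 high, on the robot's side between the rack and the board; origin under its centre. Leave alone.
- pot2: Bystander: small paint jar, 42 diameter, 46 high, just beyond the gap between rack and board; origin under its centre. Leave alone.
- tumbler: Bystander: white plastic tumbler, 74 diameter, 95 high, left of the board on the robot's side; origin under its centre. Leave alone.
- bowl: Bystander: green plastic bowl, 110 diameter, 45 high, left of the board; origin under its centre. Leave alone.
- sponge: Bystander: tan sponge block, 65 x 100, 30 high, beyond the rack; origin under its centre. Leave alone.
There are look-alikes about, which are no part of the job. Leave any turquoise or yellow look-alike of the angel_tall alone.

How it is judged:
At the end, for the whole second after the job is handed in: Each angel from the rack stands on the board, plinth flat, upright within 3.4 deg, at rest, in the row of its own height: within 40 mm sideways of the standing angel, over 45 mm nearer the robot, centre 10 mm in from the near edge, within 15 deg of square; standing angels upright, moved under 15 mm (angle between each of angel_middle, angel_tall, row_short, row_middle, row_tall's own z axis and vertical below 0.06 rad and height (world z) of angel_middle between 0.015 and 0.0215 m and y of angel_middle in the frame of row_middle between -0.04 and 0.04 m and x of angel_middle in the frame of row_middle below -0.045 m and x of each of angel_middle, angel_tall in the frame of board above -0.11 m and angle between the x axis of angel_middle and the x axis of row_middle, either way round below 0.26 rad and linear speed of each of angel_middle, angel_tall below 0.02 m/s and height (world z) of angel_tall between 0.015 and 0.0215 m and y of angel_tall in the frame of row_tall between -0.04 and 0.04 m and x of angel_tall in the frame of row_tall below -0.045 m and angle between the x axis of angel_tall and the x axis of row_tall, either way round below 0.26 rad and distance of each of row_short, row_middle, row_tall from where it was at the start of the episode below 0.015 m); the robot touches nothing.
It fails at once if an angel from the rack is let go more than 6 mm above the board, or falls or is flung (faster than 0.35 m/s with no finger on it) ((linear speed of angel_middle above 0.35 m/s and contact force between the fingers and angel_middle below 0.05 N) or (height (world z) of angel_middle above 0.024 m and horizontal distance between angel_middle and board below 0.19 m and contact force between the fingers and angel_middle below 1 N) or (linear speed of angel_tall above 0.35 m/s and contact force between the fingers and angel_tall below 0.05 N) or (height (world z) of angel_tall above 0.024 m and horizontal distance between angel_tall and board below 0.19 m and contact force between the fingers and angel_tall below 1 N)).
It fails at once if an angel from the rack is banged or pressed onto the board with more than 70 N (contact force between any of angel_middle, angel_tall and board above 70 N).
It fails at once if an angel that already stood on the board is knocked over (angle between any of row_short, row_middle, row_tall's own z axis and vertical above 0.3 rad).
It fails at once if a bystander is moved by more than 25 mm (distance of any of brush, pot, pot2, tumbler, bowl, sponge from where it was at the start of the episode above 0.025 m).
It also fails if it takes over 72 s, if anything falls off the work surface, if the arm or the gripper's body presses on something with over 40 N, if the wrist force passes 120 N, or if a joint passes its speed limit or range.

### The arm

A 6-joint arm with a two-finger parallel gripper is mounted at the origin on the work surface. World frame = base frame: x ahead of the robot, y to its left, z up, the work surface at z = 0. Lengths are in m, angles in rad, forces in N, time in s.
With the tool pointing down it reaches from about 0.425 to 0.95 m from the base axis. Payload 3.5 kg.
Tool frame: the origin (TCP) lies midway between the tips of the shut fingers; the grasp point (between the pads) lies 19 mm behind it; z points along the fingers, y is the line along which they close (so a half turn about z gives the same grasp; the last joint's range is limited). The gripper opens to 85 mm and grips with 20 to 120 N. Pads are 22 mm wide; open, the fingers measure 114 mm over their backs; the gripper's body (76 mm by 85 mm) begins 54 mm behind the grasp point. The pads swing forward as they close: fully open they stand 13 mm farther back than shut.
Start: joints at [-1.413, 0.286, 1.577, -0, 1.279, -0.15], TCP at [0.205, -0.643, 0.231] pointing down, gripper open.
Joint ranges: [-2.77, 2.77], [-0.9, 2.22], [0.21, 2.48], [-1.53, 4.67], [0.24, 2.81], [-2.84, 2.84]. Speed limits (rad/s): [2.79, 2.79, 3.14, 3.14, 3.14, 3.14].

### API

Orientations are given as a unit quaternion [x, y, z, w].
In Python, from plant import ctrl gives the robot as it stands.
- The arm moves only by the tool move_arm, never from a script. Its argument "plan" is a list of rows, each an object of numbers: "x", "y", "z": the shift along the tool's x, y, z in m; "yaw": the turn about the tool's z in rad; "fingers": the closure, from 0 (fully open) to 1 (shut). In form: [{"x": .., "y": .., "z": .., "yaw": .., "fingers": ..}, ...]. A call has 1 to 5 rows; each row is the pose to reach, as a shift and turn from the pose commanded when the call began, along the tool's axes at that moment; what a row does not reach only later rows make up. A row lasts 1/10 s, in which the tool goes at most 50 mm and 8.59 degrees, less where a joint would pass 70% of its speed; a pose out of reach is approached as far as the arm can. A call with a gripper value outside its range is refused whole. The fingers move at their own pace and stop on an object; "force" is the grip in N (left out, the last holds). Time passes only in rows, so rows that repeat a pose let the fingers close. It gives the time, the measured TCP pose, the force, the opening and the grip force at its end, in the units of the state.
- ctrl.get_state(): the state, without advancing time (a new reading comes with each control period).
- ctrl.read_camera(name): name is "side" or "top"; returns the picture (480x640x3 uint8, red, green, blue); there is no depth.
- ctrl.camera_model(name): a dict with "intrinsics" (3x3 intrinsics, pixels), "cam_to_world" (4x4, takes a point from camera to world coordinates). Camera axes: x right, y up, looking along -z (the intrinsics and any distortion apply to the point x, -y, -z); pixel columns grow to the right and rows downward; lengths in m; the calibration is good to about 2 mm. A picture is of the moment at which its call begins. camera_model takes no time and is no camera call.
- ctrl.sign_off(): hands the job in; it is judged then, once.
The state is a dict: "time": time; "qpos": joint angles; "dq": joint speeds; "joint_efforts": joint torques, N m; "eef_pos": TCP position; "tcp_rot": TCP orientation; "contact_force": force on the tool from outside, world axes, zero at the start; "wrist_torque": the same for the moment, N m; "opening": opening from 0.0 (shut) to 1.0 (fully open); "finger_force": force on a finger pad.
Only numpy, scipy, OpenCV 4.12 (cv2) and the standard library are available. Lean on these libraries where they do the work, as an engineer would, in place of code of your own. Each camera call takes 0.05 s, during which the arm holds its last target. There are 200 camera calls.

## Working session

There is one attempt and no reset: what is moved stays moved. The work goes in short steps, Python scripts to look and compute and a tool call to move; the robot and the scene stay as the last step left them, time stands still between calls to the robot, and variables do not carry over. Pictures are saved under pics/ and viewed, at most 10 in all, crops included, and the job is handed in when it is done.

Besides the shell and the picture viewer there is one more tool, called as a command line: name --argument value ..., lists and objects as JSON in quotes. move_arm: Moves the arm, as the interface text tells. Its arguments: {"type":"object","properties":{"plan":{"type":"array"},"force":{"type":"number"}},"required":["plan"]}

```bash
mkdir -p pics; ls
python3 - <<'E'
from plant import ctrl
import cv2,numpy as np
np.set_printoptions(precision=4,suppress=True)
for n in("side","top"):
    im=ctrl.read_camera(n); np.save(f"pics/{n}0.npy",im); cv2.imwrite(f"pics/{n}0.png",im[:,:,::-1])
    m=ctrl.camera_model(n); print(n,m)
print(ctrl.get_state())
E
```

```text
pics
side {'intrinsics': array([[441.9276,   0.    , 325.5098],
       [  0.    , 441.9276, 240.6547],
       [  0.    ,   0.    ,   1.    ]]), 'cam_to_world': array([[-0.8131,  0.4145, -0.4086,  0.1563],
       [-0.5818, -0.601 ,  0.548 ,  0.5565],
       [-0.0184,  0.6833,  0.7299,  0.7518],
       [ 0.    ,  0.    ,  0.    ,  1.    ]])}
top {'intrinsics': array([[520.9325,   0.    , 321.2919],
       [  0.    , 520.9325, 237.6768],
       [  0.    ,   0.    ,   1.    ]]), 'cam_to_world': array([[-0.0273,  0.9812, -0.191 ,  0.3361],
       [-0.9996, -0.0289, -0.0058,  0.0784],
       [-0.0112,  0.1908,  0.9816,  1.0876],
       [ 0.    ,  0.    ,  0.    ,  1.    ]])}
{'time': 0.1, 'qpos': array([-1.413 ,  0.2871,  1.578 ,  0.    ,  1.2786, -0.15  ]), 'dq': array([ 0.001 , -0.0015, -0.0038, -0.0016, -0.0002, -0.0003]), 'joint_efforts': array([  0.0006, -40.7297, -29.3699,  -0.0002,   0.0034,  -0.    ]), 'eef_pos': array([ 0.2044, -0.6427,  0.23  ]), 'tcp_rot': array([ 0.9882,  0.1533, -0.    , -0.0011]), 'contact_force': array([-0.3714,  0.7079,  0.0536]), 'wrist_torque': array([ 0.0151, -0.0398, -0.0403]), 'finger_force': 0.0, 'opening': 0.9953401920063456}
```

View pics/side0.png

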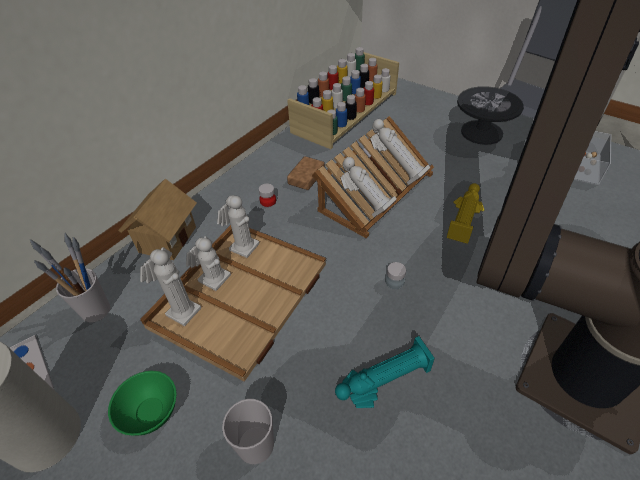

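View pics/top0.png

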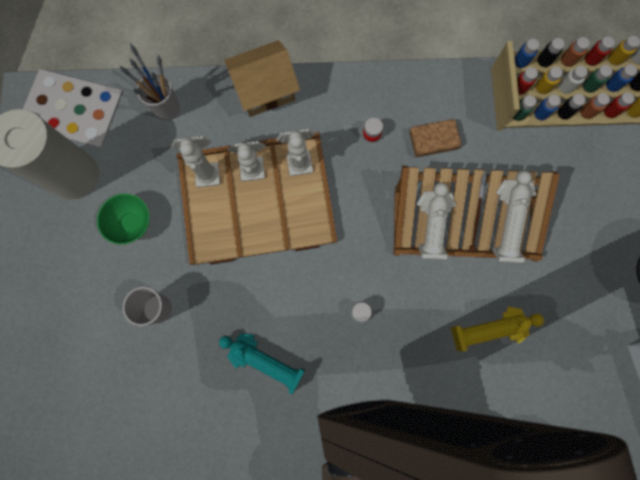

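The side view shows the two rack angels, middle at about (365,185) and tall at about (400,150), and the three standing ones at (175,285), (210,262) and (240,225). In the top view the rack angels are at cols 437 and 517 and the board at (257,200). I need the head and wing detail next.

Run:
```python
import cv2,numpy as np
s=cv2.imread("pics/side0.png");t=cv2.imread("pics/top0.png")
r=lambda a:cv2.resize(a,(400,300),interpolation=cv2.INTER_CUBIC)
out=np.vstack([np.hstack([r(s[110:230,300:460]),r(t[160:280,400:560])]),np.hstack([r(s[190:340,110:310]),r(t[120:225,165:305])])])
cv2.imwrite("pics/crop1.png",out)
```

```text
(no output)
```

View pics/crop1.png

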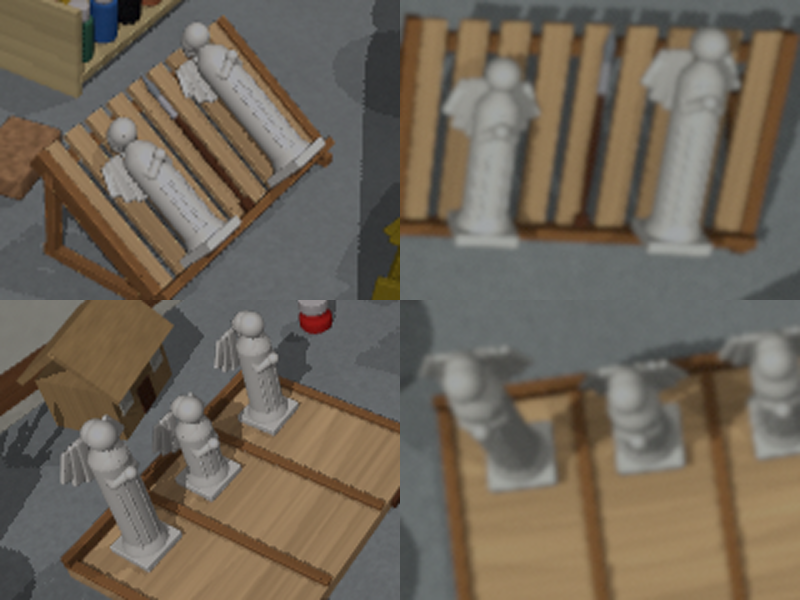

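The crops show round heads above the robes on all five figures, with thin wings well behind the axis. Pinching the head gives a point pivot above the mass centre and leaves headroom under the gripper body. Next I triangulate the heads and plinths and find the directions of the board and rack.

```bash
cat > h.py <<'E'
from plant import ctrl
import cv2,numpy as np
np.set_printoptions(precision=4,suppress=True)
def ray(n,p):
    m=ctrl.camera_model(n);K=m["intrinsics"];T=m["cam_to_world"]
    d=np.linalg.inv(K)@[p[0],p[1],1];d=T[:3,:3]@(d*[1,-1,-1]);return T[:3,3],d/np.linalg.norm(d)
def plane(n,p,z):
    o,d=ray(n,p);return o+d*(z-o[2])/d[2]
def tri(ps,pt):
    A=0;b=0;L=[ray("side",ps),ray("top",pt)]
    for o,d in L:
        P=np.eye(3)-np.outer(d,d);A=A+P;b=b+P@o
    x=np.linalg.solve(A,b);return x,max(np.linalg.norm(np.cross(x-o,d)) for o,d in L)*1e3
def proj(n,X):
    m=ctrl.camera_model(n);T=m["cam_to_world"];c=T[:3,:3].T@(np.array(X)-T[:3,3]);u=m["intrinsics"]@(c*[1,-1,-1]);return u[:2]/u[2]
def head(im,p,r0=5,r1=9,w=11):
    x,y=[int(round(v)) for v in p];c=cv2.resize(cv2.cvtColor(im,cv2.COLOR_RGB2GRAY)[y-w:y+w+1,x-w:x+w+1],None,fx=8,fy=8,interpolation=cv2.INTER_CUBIC)
    q=cv2.HoughCircles(c,cv2.HOUGH_GRADIENT_ALT,1.5,200,param1=150,param2=.5,minRadius=r0*8,maxRadius=r1*8)
    if q is None:return np.array([*p,0])
    q=q[0,0]/8;return np.array([q[0]-.44+x-w,q[1]-.44+y-w,q[2]])
E
python3 - <<'E'
from h import *
S=np.load("pics/side0.npy");T=np.load("pics/top0.npy")
H=dict(mid=((348,162.4),(441.2,189.6)),tall=((378.8,124.4),(524.4,178.4)),rL=((160.5,257),(187,147.3)),rC=((204,244),(245.5,151.5)),rR=((235,202.5),(297,141.7)))
for k,(a,b) in H.items():
    a2,b2=head(S,a),head(T,b);print(k,a2,b2,"est",*tri(a,b),"hough",*tri(a2[:2],b2[:2]))
for k,v in dict(plm=((386,206),(435.2,256)),plt=((421,171),(512,259))).items(): print(k,*tri(*v))
# brown board battens / rack outline in the top view
hsv=cv2.cvtColor(T,cv2.COLOR_RGB2HSV)
wood=((hsv[...,0]<20)&(hsv[...,1]>70)).astype(np.uint8)*255
for nm,(x0,x1,y0,y1),z in (("board",(170,345,125,275),.018),("rack",(385,570,150,275),.03)):
    w=np.zeros_like(wood);w[y0:y1,x0:x1]=wood[y0:y1,x0:x1]
    w=cv2.morphologyEx(w,cv2.MORPH_CLOSE,np.ones((9,9)))
    c=max(cv2.findContours(w,0,2)[0],key=cv2.contourArea)
    q=cv2.approxPolyDP(c,8,True)[:,0];print(nm);[print(p,plane("top",p,z)) for p in q]
E
```

```text
mid [348.  162.4   0. ] [441.2 189.6   0. ] est [ 0.6104 -0.1481  0.1235] 0.21739513489258055 hough [ 0.6104 -0.1481  0.1235] 0.21739513489258055
tall [378.8 124.4   0. ] [524.4 178.4   0. ] est [ 0.6219 -0.3024  0.1403] 1.128797059229726 hough [ 0.6219 -0.3024  0.1403] 1.128797059229726
rL [160.5 257.    0. ] [187.  147.3   0. ] est [0.6858 0.3237 0.1854] 1.8623327277626502 hough [0.6858 0.3237 0.1854] 1.8623327277626502
rC [204 244   0] [245.5 151.5   0. ] est [0.6986 0.2268 0.1235] 0.8166753324331458 hough [0.6986 0.2268 0.1235] 0.8166753324331458
rR [235.  202.5   0. ] [297.  141.7   0. ] est [0.7048 0.1249 0.1528] 0.02457896369513023 hough [0.7048 0.1249 0.1528] 0.02457896369513023
plm [ 0.4958 -0.1428  0.0489] 2.0915515652778325
plt [ 0.4834 -0.2918  0.0611] 1.9712526799538845
board
[318 132] [0.7788 0.0855 0.018 ]
[305 140] [0.7613 0.1142 0.018 ]
[313 172] [0.6882 0.0986 0.018 ]
[288 174] [0.6853 0.1523 0.018 ]
[286 143] [0.7557 0.1556 0.018 ]
[275 138] [0.7679 0.1793 0.018 ]
[256 152] [0.7372 0.2208 0.018 ]
[261 180] [0.6737 0.2103 0.018 ]
[241 181] [0.6728 0.2532 0.018 ]
[224 146] [0.7531 0.2903 0.018 ]
[202 150] [0.7454 0.338  0.018 ]
[219 163] [0.7147 0.3008 0.018 ]
[220 184] [0.6675 0.2981 0.018 ]
[196 187] [0.6624 0.3495 0.018 ]
[177 154] [0.738  0.3921 0.018 ]
[190 263] [0.4987 0.3589 0.018 ]
[336 241] [0.5362 0.0542 0.018 ]
rack
[402 167] [ 0.6894 -0.0906  0.03  ]
[394 254] [ 0.5033 -0.0636  0.03  ]
[419 254] [ 0.5019 -0.1148  0.03  ]
[427 216] [ 0.5813 -0.1364  0.03  ]
[415 194] [ 0.6294 -0.1145  0.03  ]
[444 182] [ 0.6537 -0.177   0.03  ]
[454 189] [ 0.6378 -0.1968  0.03  ]
[448 255] [ 0.4981 -0.1739  0.03  ]
[495 257] [ 0.4911 -0.2695  0.03  ]
[507 206] [ 0.5977 -0.3042  0.03  ]
[497 188] [ 0.6372 -0.287   0.03  ]
[517 171] [ 0.6731 -0.3324  0.03  ]
```

```bash
cat >> h.py <<'E'
from scipy.spatial.transform import Rotation as R
def go(t,deg,s=None):
    s=s or ctrl.get_state();r=R.from_quat(s["tcp_rot"]);M=r.as_matrix()
    d=r.inv().apply(np.array(t)-s["eef_pos"]);a=np.arctan2(M[1,0],M[0,0]);y=a-np.deg2rad(deg);y=(y+np.pi/2)%np.pi-np.pi/2
    print("t",s["time"],"pos",s["eef_pos"],"ang",np.rad2deg(a),"tilt",np.rad2deg(np.arccos(-M[2,2])),"F",s["contact_force"],"op",s["opening"],s["finger_force"],"\n-> shift",d,"yaw",y)
E
python3 - <<'E'
from h import *
go((.612,-.148,.23),-4)
T=np.load("pics/top0.npy")
E
```

```text
t 0.1 pos [ 0.2044 -0.6427  0.23  ] ang 17.63624931160205 tilt 0.12576148336663873 F [-0.3714  0.7079  0.0536] op 0.9953401920063456 0.0 
-> shift [ 0.5383 -0.3479  0.001 ] yaw 0.37762378826981235
```

move_arm --plan '[{"x": 0.538, "y": -0.348, "z": 0, "yaw": 0.378, "fingers": 0.25}, {"x": 0.538, "y": -0.348, "z": 0, "yaw": 0.378, "fingers": 0.25}, {"x": 0.538, "y": -0.348, "z": 0, "yaw": 0.378, "fingers": 0.25}, {"x": 0.538, "y": -0.348, "z": 0, "yaw": 0.378, "fingers": 0.25}, {"x": 0.538, "y": -0.348, "z": 0, "yaw": 0.378, "fingers": 0.25}]' --force 25

```text
time: 0.6
eef_pos: [0.3642, -0.4483, 0.2308]
tcp_rot: [0.999, -0.035, -0.0, -0.0]
contact_force: [1.4, -0.8, 0.0]
opening: 0.752
finger_force: 0.0
```

```bash
python3 -c "
from h import *
go((.612,-.148,.23),-4)"
```

```text
t 0.6 pos [ 0.3642 -0.4483  0.2308] ang -4.053081763069311 tilt 0.04602000940824949 F [ 1.4053 -0.7606  0.0035] op 0.7518833544053066 0.0 
-> shift [ 0.2259 -0.3171  0.001 ] yaw -0.0009264515383229366
```

move_arm --plan '[{"x": 0.226, "y": -0.317, "z": 0}, {"x": 0.226, "y": -0.317, "z": 0}, {"x": 0.226, "y": -0.317, "z": 0}, {"x": 0.226, "y": -0.317, "z": 0}, {"x": 0.226, "y": -0.317, "z": 0}]'

```text
validation failed for argument at $.pl...
```

```bash
python3 -c "
from h import *
go((.612,-.148,.20),-4)"
```

```text
t 0.6 pos [ 0.3642 -0.4483  0.2308] ang -4.053081763069311 tilt 0.04602000940824949 F [ 1.4053 -0.7606  0.0035] op 0.7518833544053066 0.0 
-> shift [ 0.2259 -0.3171  0.031 ] yaw -0.0009264515383229366
```

All five keys are required in each row.

move_arm --plan '[{"x": 0.22, "y": -0.31, "z": 0, "yaw": 0, "fingers": 0.25}, {"x": 0.22, "y": -0.31, "z": 0, "yaw": 0, "fingers": 0.25}, {"x": 0.22, "y": -0.31, "z": 0, "yaw": 0, "fingers": 0.25}, {"x": 0.22, "y": -0.31, "z": 0, "yaw": 0, "fingers": 0.25}, {"x": 0.22, "y": -0.31, "z": 0, "yaw": 0, "fingers": 0.25}]'

```text
time: 1.1
eef_pos: [0.5228, -0.2551, 0.2309]
tcp_rot: [0.999, -0.035, -0.0, -0.0]
contact_force: [0.1, -0.2, -0.7]
opening: 0.749
finger_force: 0.0
```

```bash
python3 -c "
from h import *
go((.612,-.148,.19),-4)"
```

```text
t 1.1 pos [ 0.5228 -0.2551  0.2309] ang -4.024164829110895 tilt 0.02968981151346041 F [ 0.051  -0.2057 -0.6586] op 0.7492114678523686 0.0 
-> shift [ 0.0815 -0.113   0.0409] yaw -0.0004217558311669922
```

move_arm --plan '[{"x": 0.0815, "y": -0.113, "z": 0, "yaw": 0, "fingers": 0.25}, {"x": 0.0815, "y": -0.113, "z": 0, "yaw": 0, "fingers": 0.25}, {"x": 0.0815, "y": -0.113, "z": 0.03, "yaw": 0, "fingers": 0.25}, {"x": 0.0815, "y": -0.113, "z": 0.04, "yaw": 0, "fingers": 0.25}, {"x": 0.0815, "y": -0.113, "z": 0.04, "yaw": 0, "fingers": 0.25}]'

```text
time: 1.6
eef_pos: [0.6099, -0.1485, 0.1878]
tcp_rot: [0.999, -0.034, -0.003, -0.001]
contact_force: [-0.7, -0.3, -0.0]
opening: 0.747
finger_force: 0.0
```

Run:
```python
from h import *
go((.612,-.148,.106),-4)
S=ctrl.read_camera("side");T=ctrl.read_camera("top")
r=lambda a:cv2.resize(a,(400,300),interpolation=cv2.INTER_CUBIC)[:,:,::-1]
p=ctrl.get_state()["eef_pos"];print(proj("side",p),proj("top",p))
cv2.imwrite("pics/a1.png",np.hstack([r(S[90:240,290:490]),r(T[130:280,370:570])]))
```

```text
t 1.6 pos [ 0.6099 -0.1485  0.1878] ang -3.8999835096084343 tilt 0.37027389555290324 F [-0.7105 -0.287  -0.0236] op 0.746942610032398 0.0 
-> shift [ 0.0026 -0.0005  0.0818] yaw 0.0017456170636220847
[348.9923 137.0182] [450.8346 178.8271]
```

View pics/a1.png

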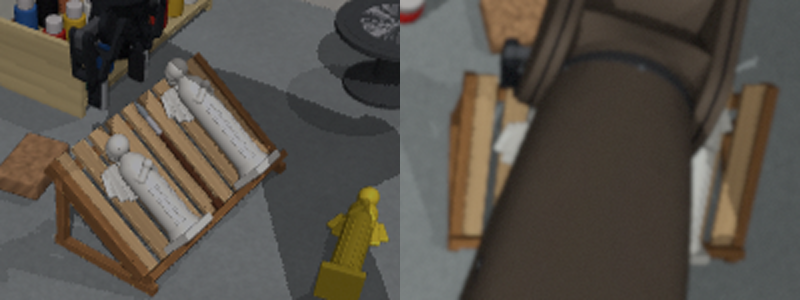

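The side crop shows the fingers at about cols 95 and 140, straddling the head at (118,146). The arm hides everything in the top view. Descending onto the head.

move_arm --plan '[{"x": 0.002, "y": 0, "z": 0.03, "yaw": 0, "fingers": 0.25}, {"x": 0.002, "y": 0, "z": 0.06, "yaw": 0, "fingers": 0.25}, {"x": 0.002, "y": 0, "z": 0.08, "yaw": 0, "fingers": 0.25}, {"x": 0.002, "y": 0, "z": 0.08, "yaw": 0, "fingers": 0.4}, {"x": 0.002, "y": 0, "z": 0.08, "yaw": 0, "fingers": 0.5}]' --force 25

```text
time: 2.2
eef_pos: [0.6135, -0.1516, 0.1128]
tcp_rot: [0.999, -0.036, 0.001, 0.0]
contact_force: [-0.0, -0.8, 0.3]
opening: 0.498
finger_force: 0.0
```

move_arm --plan '[{"x": 0, "y": 0, "z": 0, "yaw": 0, "fingers": 0.7}, {"x": 0, "y": 0, "z": 0, "yaw": 0, "fingers": 0.8}, {"x": 0, "y": 0, "z": 0, "yaw": 0, "fingers": 1}, {"x": 0, "y": 0, "z": 0, "yaw": 0, "fingers": 1}, {"x": 0, "y": 0, "z": 0, "yaw": 0, "fingers": 1}]' --force 25

```text
time: 2.7
eef_pos: [0.6147, -0.1513, 0.1143]
tcp_rot: [0.999, -0.035, 0.002, 0.001]
contact_force: [-1.9, -1.4, 5.1]
opening: 0.294
finger_force: 24.6
```

Run:
```python
from h import *
go((.612,-.148,.106),-4)
```

```text
t 2.7 pos [ 0.6147 -0.1513  0.1143] ang -4.008348651800946 tilt 0.26212018165502415 F [-1.9251 -1.3876  5.089 ] op 0.2943900652901889 24.64996576309204 
-> shift [-0.0029 -0.0031  0.0082] yaw -0.00014571146202913
```

The head is gripped at 25 mm across with 24.6 N. Now I swing it upright along an arc about the plinth's lower edge, lifting slightly as it goes.

move_arm --plan '[{"x": -0.009, "y": 0, "z": -0.01, "yaw": 0, "fingers": 1}, {"x": -0.018, "y": 0, "z": -0.018, "yaw": 0, "fingers": 1}, {"x": -0.028, "y": 0, "z": -0.027, "yaw": 0, "fingers": 1}, {"x": -0.039, "y": 0, "z": -0.035, "yaw": 0, "fingers": 1}, {"x": -0.05, "y": 0, "z": -0.043, "yaw": 0, "fingers": 1}]'

```text
time: 3.2
eef_pos: [0.5619, -0.1461, 0.1539]
tcp_rot: [0.999, -0.035, -0.001, -0.0]
contact_force: [-0.2, -0.2, -2.1]
opening: 0.287
finger_force: 24.7
```

move_arm --plan '[{"x": -0.012, "y": 0, "z": -0.009, "yaw": 0, "fingers": 1}, {"x": -0.024, "y": 0, "z": -0.017, "yaw": 0, "fingers": 1}, {"x": -0.037, "y": 0, "z": -0.024, "yaw": 0, "fingers": 1}, {"x": -0.05, "y": 0, "z": -0.03, "yaw": 0, "fingers": 1}, {"x": -0.06, "y": 0, "z": -0.036, "yaw": 0, "fingers": 1}]'

```text
time: 3.7
eef_pos: [0.5018, -0.1418, 0.1897]
tcp_rot: [0.999, -0.035, -0.001, -0.0]
contact_force: [0.2, -0.4, -2.3]
opening: 0.293
finger_force: 24.7
```

move_arm --plan '[{"x": -0.008, "y": 0, "z": -0.012, "yaw": 0, "fingers": 1}, {"x": -0.012, "y": 0, "z": -0.03, "yaw": 0, "fingers": 1}, {"x": -0.012, "y": 0, "z": -0.05, "yaw": 0, "fingers": 1}, {"x": -0.012, "y": 0, "z": -0.06, "yaw": 0, "fingers": 1}, {"x": -0.012, "y": 0, "z": -0.06, "yaw": 0, "fingers": 1}]'

```text
time: 4.2
eef_pos: [0.4921, -0.1419, 0.252]
tcp_rot: [0.999, -0.035, 0.001, 0.001]
contact_force: [0.2, -0.9, -2.6]
opening: 0.294
finger_force: 24.8
```

Run:
```python
from h import *
go((.48,-.14,.25),-4)
S=ctrl.read_camera("side");T=ctrl.read_camera("top")
r=lambda a:cv2.resize(a,(400,300),interpolation=cv2.INTER_CUBIC)[:,:,::-1]
cv2.imwrite("pics/a2.png",np.hstack([r(S[60:255,280:540]),r(T[130:310,350:590])]))
```

```text
t 4.2 pos [ 0.4921 -0.1419  0.252 ] ang -4.020300975913306 tilt 0.18344006977881222 F [ 0.2325 -0.8633 -2.571 ] op 0.29419449017549987 24.764913618564606 
-> shift [-0.0122 -0.001   0.002 ] yaw -0.0003543188710553036
```

View pics/a2.png

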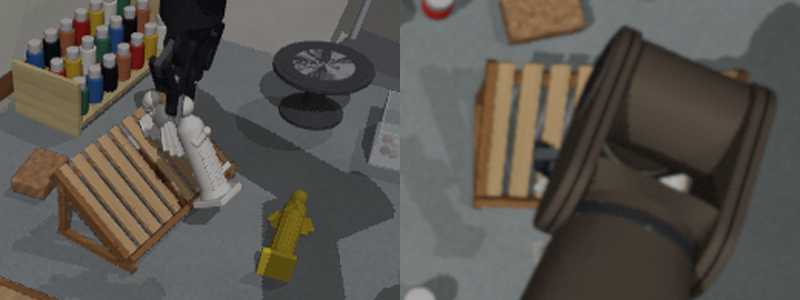

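Run:
```python
from h import *
p=ctrl.get_state()["eef_pos"]
h=p+[0,0,.010];print("head",proj("side",h))
for t in (0,15,30,45):
    a=np.deg2rad(t);print(t,proj("side",h+.137*np.array([-np.sin(a),0,-np.cos(a)])))
go((.6135,.1165,.262),5.5)
```

```text
head [397.3409 129.0221]
0 [391.1393 182.7043]
15 [405.5856 186.9192]
30 [420.143  187.6214]
45 [434.0154 184.5062]
t 4.3 pos [ 0.4912 -0.1414  0.2495] ang -4.021171101534433 tilt 0.06602616941498467 F [ 0.974  -0.0856 -3.0287] op 0.2916094852463149 24.760060608386993 
-> shift [ 0.1039 -0.2659 -0.0125] yaw -0.16617578436751113
```

It hangs about 30° from upright, held by friction in the pads. I'll carry it to its row, set the lower plinth edge on the board and finish the rotation about that edge. I'm leaving extra room from the standing angel for this.

Run:
```python
from h import *
go((.650,.1205,.25),5.5)
```

```text
t 4.3 pos [ 0.4912 -0.1414  0.2495] ang -4.021171101534433 tilt 0.06602616941498467 F [ 0.974  -0.0856 -3.0287] op 0.2916094852463149 24.760060608386993 
-> shift [ 0.1401 -0.2724 -0.0005] yaw -0.16617578436751113
```

move_arm --plan '[{"x": 0.013, "y": -0.026, "z": 0, "yaw": -0.03, "fingers": 1}, {"x": 0.033, "y": -0.064, "z": 0, "yaw": -0.06, "fingers": 1}, {"x": 0.053, "y": -0.103, "z": 0, "yaw": -0.1, "fingers": 1}, {"x": 0.073, "y": -0.142, "z": 0, "yaw": -0.13, "fingers": 1}, {"x": 0.09, "y": -0.18, "z": 0, "yaw": -0.166, "fingers": 1}]' --force 22

```text
time: 4.8
eef_pos: [0.5941, 0.0334, 0.2482]
tcp_rot: [0.999, 0.049, -0.001, -0.0]
contact_force: [0.8, -0.5, -1.9]
opening: 0.297
finger_force: 24.7
```

Run:
```python
from h import *
go((.650,.1205,.22),5.5)
```

```text
t 4.8 pos [0.5941 0.0334 0.2482] ang 5.575351704999775 tilt 0.16864341733552277 F [ 0.7767 -0.5152 -1.9188] op 0.29699250839132735 24.72734034061432 
-> shift [ 0.0642 -0.0813  0.0281] yaw 0.0013151353492375506
```

move_arm --plan '[{"x": 0.025, "y": -0.03, "z": 0, "yaw": 0, "fingers": 1}, {"x": 0.045, "y": -0.057, "z": 0.005, "yaw": 0, "fingers": 1}, {"x": 0.06, "y": -0.075, "z": 0.015, "yaw": 0, "fingers": 1}, {"x": 0.064, "y": -0.081, "z": 0.028, "yaw": 0, "fingers": 1}, {"x": 0.064, "y": -0.081, "z": 0.028, "yaw": 0, "fingers": 1}]'

```text
time: 5.3
eef_pos: [0.6479, 0.1189, 0.2173]
tcp_rot: [0.999, 0.049, -0.004, 0.0]
contact_force: [-1.0, 0.2, -1.7]
opening: 0.289
finger_force: 24.7
```

Run:
```python
from h import *
S=ctrl.read_camera("side");T=ctrl.read_camera("top");go((.650,.1205,.16),5.5)
p=ctrl.get_state()["eef_pos"];h=p+[0,0,.010];print("head",proj("side",h))
for t in (0,15,30,45):
    a=np.deg2rad(t);print(t,proj("side",h+.137*np.array([-np.sin(a),-.1*np.sin(a),-np.cos(a)])))
r=lambda a:cv2.resize(a,(400,300),interpolation=cv2.INTER_CUBIC)[:,:,::-1]
cv2.imwrite("pics/a3.png",np.hstack([r(S[130:325,130:390]),r(T[110:290,170:410])]))
```

```text
t 5.4 pos [0.6488 0.1175 0.2205] ang 5.469227456717908 tilt 0.22685806710482423 F [-0.5205 -0.0228 -3.0566] op 0.28968361473609494 24.6762415766716 
-> shift [ 0.0017 -0.0029  0.0605] yaw -0.0005370821994850061
head [252.7106 180.5667]
0 [261.8116 231.938 ]
15 [275.7134 236.3574]
30 [288.7494 237.4308]
45 [300.1564 234.853 ]
```

View pics/a3.png

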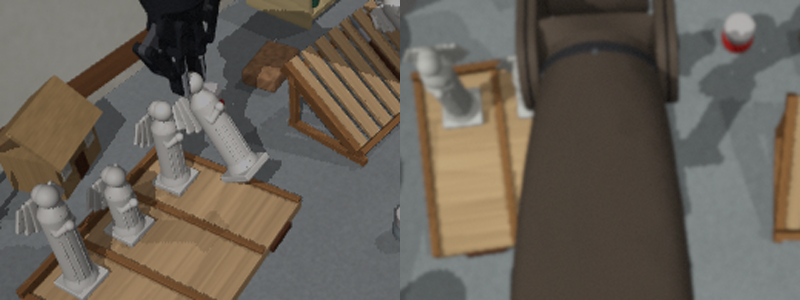

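The held angel is over the middle row, leaning about 33° with its plinth at crop (248,167), clear of the standing figures. Lowering to contact.

move_arm --plan '[{"x": 0.001, "y": -0.003, "z": 0.02, "yaw": 0, "fingers": 1}, {"x": 0.001, "y": -0.003, "z": 0.042, "yaw": 0, "fingers": 1}, {"x": 0.001, "y": -0.003, "z": 0.06, "yaw": 0, "fingers": 1}, {"x": 0.001, "y": -0.003, "z": 0.068, "yaw": 0, "fingers": 1}, {"x": 0.001, "y": -0.003, "z": 0.072, "yaw": 0, "fingers": 1}]' --force 20

```text
time: 5.9
eef_pos: [0.6502, 0.1204, 0.15]
tcp_rot: [0.999, 0.047, -0.0, 0.0]
contact_force: [-0.6, -0.1, -1.9]
opening: 0.294
finger_force: 24.7
```

move_arm --plan '[{"x": 0, "y": 0, "z": 0.002, "yaw": 0, "fingers": 1}, {"x": 0, "y": 0, "z": 0.004, "yaw": 0, "fingers": 1}, {"x": 0, "y": 0, "z": 0.006, "yaw": 0, "fingers": 1}]'

```text
time: 6.2
eef_pos: [0.6513, 0.1214, 0.1455]
tcp_rot: [0.999, 0.048, 0.001, 0.0]
contact_force: [0.2, 0.3, -1.9]
opening: 0.294
finger_force: 24.7
```

move_arm --plan '[{"x": 0, "y": 0, "z": 0.002, "yaw": 0, "fingers": 1}, {"x": 0, "y": 0, "z": 0.004, "yaw": 0, "fingers": 1}, {"x": 0, "y": 0, "z": 0.006, "yaw": 0, "fingers": 1}]'

```text
time: 6.5
eef_pos: [0.652, 0.1217, 0.1397]
tcp_rot: [0.999, 0.048, 0.002, -0.0]
contact_force: [1.9, -0.3, 3.1]
opening: 0.292
finger_force: 25.0
```

move_arm --plan '[{"x": 0, "y": 0, "z": 0.002, "yaw": 0, "fingers": 1}, {"x": 0, "y": 0, "z": 0.004, "yaw": 0, "fingers": 1}]'

```text
time: 6.7
eef_pos: [0.6544, 0.1219, 0.1386]
tcp_rot: [0.999, 0.048, 0.005, -0.0]
contact_force: [3.9, 1.7, 9.4]
opening: 0.294
finger_force: 25.4
```

Contact with the board reads about 10 N. Now rotating upright about the back edge with light pressure kept on.

move_arm --plan '[{"x": -0.009, "y": 0, "z": -0.0035, "yaw": 0, "fingers": 1}, {"x": -0.018, "y": 0, "z": -0.006, "yaw": 0, "fingers": 1}, {"x": -0.027, "y": 0, "z": -0.008, "yaw": 0, "fingers": 1}, {"x": -0.037, "y": 0, "z": -0.0098, "yaw": 0, "fingers": 1}, {"x": -0.037, "y": 0, "z": -0.0098, "yaw": 0, "fingers": 1}]'

```text
time: 7.2
eef_pos: [0.6149, 0.1182, 0.1472]
tcp_rot: [0.999, 0.048, 0.003, -0.0]
contact_force: [1.8, 1.2, 4.2]
opening: 0.293
finger_force: 25.6
```

Run:
```python
from h import *
go((.578,.1135,.15),5.5)
S=ctrl.read_camera("side")
p=ctrl.get_state()["eef_pos"];h=p+[0,0,.009];print("head",proj("side",h))
for t in (0,8,16,24,32):
    a=np.deg2rad(t);print(t,proj("side",h+.137*np.array([-np.sin(a),-.1*np.sin(a),-np.cos(a)])))
r=lambda a:cv2.resize(a,(600,450),interpolation=cv2.INTER_CUBIC)[:,:,::-1]
cv2.imwrite("pics/a4.png",r(S[160:310,180:380]))
```

```text
t 7.2 pos [0.6149 0.1182 0.1472] ang 5.498690833083505 tilt 0.2967551897774911 F [1.7918 1.2436 4.1639] op 0.29268301007257813 25.5999693274498 
-> shift [-0.0372  0.0012 -0.003 ] yaw -2.28492731511043e-05
head [270.5381 216.7256]
0 [277.4071 262.196 ]
8 [284.6968 265.0767]
16 [291.868  267.1511]
24 [298.8144 268.3653]
32 [305.4239 268.6699]
```

View pics/a4.png

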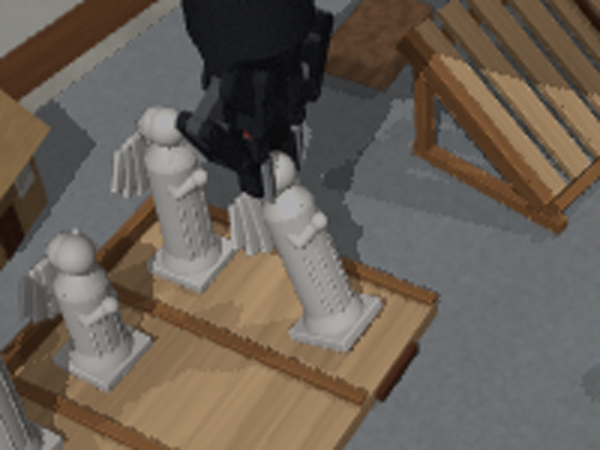

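The plinth is at crop (338,325), which gives a tilt of about 17°, and it is pivoting as planned. Finishing the arc.

move_arm --plan '[{"x": -0.01, "y": 0, "z": -0.001, "yaw": 0, "fingers": 1}, {"x": -0.02, "y": 0, "z": -0.0008, "yaw": 0, "fingers": 1}, {"x": -0.03, "y": 0, "z": 0, "yaw": 0, "fingers": 1}, {"x": -0.038, "y": 0, "z": 0.001, "yaw": 0, "fingers": 1}, {"x": -0.042, "y": 0, "z": 0.002, "yaw": 0, "fingers": 1}]'

```text
time: 7.75
eef_pos: [0.5723, 0.1143, 0.1442]
tcp_rot: [0.999, 0.048, 0.001, -0.0]
contact_force: [-1.9, 1.1, 7.8]
opening: 0.293
finger_force: 26.2
```

Run:
```python
from h import *
go((.573,.1135,.15),5.5)
S=ctrl.read_camera("side")
p=ctrl.get_state()["eef_pos"];h=p+[0,0,.009];print("head",proj("side",h))
for t in (-4,0,4,8):
    a=np.deg2rad(t);print(t,proj("side",h+.137*np.array([-np.sin(a),-.1*np.sin(a),-np.cos(a)])))
r=lambda a:cv2.resize(a,(600,450),interpolation=cv2.INTER_CUBIC)[:,:,::-1]
cv2.imwrite("pics/a5.png",r(S[170:320,180:380]))
```

```text
t 7.75 pos [0.5723 0.1143 0.1442] ang 5.48675779250191 tilt 0.13412249135266535 F [-1.9138  1.0829  7.8249] op 0.2930354541016142 26.24457746744156 
-> shift [ 0.0006  0.0009 -0.0058] yaw -0.00023112012107384672
head [289.1271 225.5216]
-4 [290.3702 268.9271]
0 [294.1341 270.7039]
4 [297.903  272.2958]
8 [301.6642 273.6951]
```

View pics/a5.png

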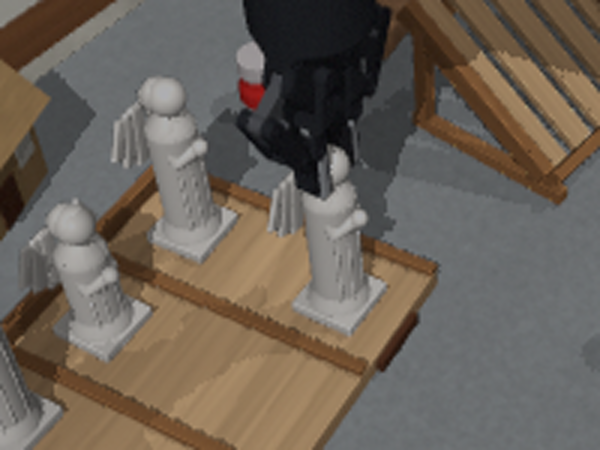

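The angel is standing upright, with its plinth at crop (340,305), square in its row. I press lightly to seat it, then open.

move_arm --plan '[{"x": 0, "y": 0, "z": 0.002, "yaw": 0, "fingers": 1}, {"x": 0, "y": 0, "z": 0.003, "yaw": 0, "fingers": 1}]'

```text
time: 8.0
eef_pos: [0.5744, 0.1147, 0.1443]
tcp_rot: [0.999, 0.048, 0.003, -0.001]
contact_force: [-2.4, 2.6, 17.5]
opening: 0.294
finger_force: 26.9
```

move_arm --plan '[{"x": 0, "y": 0, "z": -0.001, "yaw": 0, "fingers": 1}, {"x": 0, "y": 0, "z": -0.002, "yaw": 0, "fingers": 0.68}, {"x": 0, "y": 0, "z": -0.002, "yaw": 0, "fingers": 0.6}, {"x": 0, "y": 0, "z": -0.002, "yaw": 0, "fingers": 0.5}, {"x": 0, "y": 0, "z": -0.002, "yaw": 0, "fingers": 0.4}]'

```text
time: 8.5
eef_pos: [0.5713, 0.1138, 0.1402]
tcp_rot: [0.999, 0.048, -0.001, 0.0]
contact_force: [0.7, -0.5, 0.8]
opening: 0.597
finger_force: 0.0
```

move_arm --plan '[{"x": 0, "y": 0, "z": -0.02, "yaw": 0, "fingers": 0.35}, {"x": 0, "y": 0, "z": -0.05, "yaw": 0, "fingers": 0.3}, {"x": 0, "y": 0, "z": -0.1, "yaw": 0, "fingers": 0.25}, {"x": 0, "y": 0, "z": -0.11, "yaw": 0, "fingers": 0.25}, {"x": 0, "y": 0, "z": -0.11, "yaw": 0, "fingers": 0.25}]'

```text
time: 9.0
eef_pos: [0.5734, 0.1139, 0.2541]
tcp_rot: [0.999, 0.048, 0.003, 0.0]
contact_force: [-0.6, 0.2, -0.1]
opening: 0.748
finger_force: 0.0
```

Run:
```python
from h import *
go((.624,-.3025,.25),-4)
S=ctrl.read_camera("side");c=S[200:300,250:330]
# tilt check: white column of the placed vs standing angel, silhouette centroid near plinth and head
g=(S.min(2)>150).astype(np.uint8)
h=head(S,(290,224));print("head",h)
cv2.imwrite("pics/a6.png",cv2.resize(S[170:320,180:380],(600,450),interpolation=cv2.INTER_CUBIC)[:,:,::-1])
```

```text
t 9.0 pos [0.5734 0.1139 0.2541] ang 5.485377582295631 tilt 0.3220839172227463 F [-0.6129  0.2344 -0.1449] op 0.7475201600460475 0.0 
-> shift [0.0105 0.4193 0.0044] yaw 0.16555106960591814
head [290 224   0]
```

View pics/a6.png

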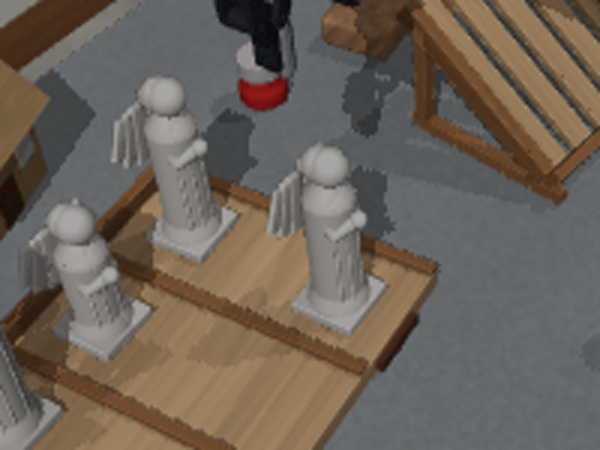

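The middle angel stands free and upright at crop (340,260), behind it the standing one is undisturbed. On to the tall one.

move_arm --plan '[{"x": 0.01, "y": 0.419, "z": 0, "yaw": 0.166, "fingers": 0.25}, {"x": 0.01, "y": 0.419, "z": 0, "yaw": 0.166, "fingers": 0.25}, {"x": 0.01, "y": 0.419, "z": 0, "yaw": 0.166, "fingers": 0.25}, {"x": 0.01, "y": 0.419, "z": 0, "yaw": 0.166, "fingers": 0.25}, {"x": 0.01, "y": 0.419, "z": 0, "yaw": 0.166, "fingers": 0.25}]'

```text
time: 9.55
eef_pos: [0.6005, -0.1357, 0.2476]
tcp_rot: [0.999, -0.035, -0.003, -0.001]
contact_force: [0.4, 0.3, 0.0]
opening: 0.746
finger_force: 0.0
```

Run:
```python
from h import *
go((.624,-.303,.21),-4)
```

```text
t 9.55 pos [ 0.6005 -0.1357  0.2476] ang -4.020418926133968 tilt 0.31362236512014274 F [0.4048 0.325  0.0183] op 0.7464757226812078 0.0 
-> shift [0.0354 0.1653 0.0371] yaw -0.0003563774907593409
```

move_arm --plan '[{"x": 0.0354, "y": 0.165, "z": 0, "yaw": 0, "fingers": 0.25}, {"x": 0.0354, "y": 0.165, "z": 0, "yaw": 0, "fingers": 0.25}, {"x": 0.0354, "y": 0.165, "z": 0, "yaw": 0, "fingers": 0.25}, {"x": 0.0354, "y": 0.165, "z": 0.02, "yaw": 0, "fingers": 0.25}, {"x": 0.0354, "y": 0.165, "z": 0.037, "yaw": 0, "fingers": 0.25}]'

```text
time: 10.05
eef_pos: [0.6241, -0.304, 0.2097]
tcp_rot: [0.999, -0.037, -0.002, -0.001]
contact_force: [-1.0, 0.2, -0.4]
opening: 0.748
finger_force: 0.0
```

move_arm --plan '[{"x": 0, "y": 0, "z": 0, "yaw": 0, "fingers": 0.25}, {"x": 0, "y": 0, "z": 0, "yaw": 0, "fingers": 0.25}]'

```text
time: 10.25
eef_pos: [0.6248, -0.2994, 0.2117]
tcp_rot: [0.999, -0.034, -0.002, -0.001]
contact_force: [-0.3, 0.6, 0.5]
opening: 0.752
finger_force: 0.0
```

Run:
```python
from h import *
S=ctrl.read_camera("side");S0=np.load("pics/side0.npy")
print("head change",np.abs(S[112:138,366:392].astype(int)-S0[112:138,366:392]).mean(), head(S,(378.8,124.4)), proj("side",(.6219,-.3024,.1403)))
go((.624,-.303,.125),-4)
```

```text
head change 14.581360946745562 [378.8 124.4   0. ] [378.3445 124.3314]
t 10.3 pos [ 0.6256 -0.2997  0.2135] ang -3.928472802847991 tilt 0.0919520754407705 F [ 0.9048  0.0688 -0.3028] op 0.7485237622246056 0.0 
-> shift [-0.0012  0.0035  0.0885] yaw 0.0012483850950255615
```

move_arm --plan '[{"x": -0.001, "y": 0.002, "z": 0.03, "yaw": 0, "fingers": 0.25}, {"x": -0.001, "y": 0.002, "z": 0.06, "yaw": 0, "fingers": 0.25}, {"x": -0.001, "y": 0.002, "z": 0.085, "yaw": 0, "fingers": 0.25}, {"x": -0.001, "y": 0.002, "z": 0.085, "yaw": 0, "fingers": 0.4}, {"x": -0.001, "y": 0.002, "z": 0.085, "yaw": 0, "fingers": 0.5}]' --force 25

```text
time: 10.8
eef_pos: [0.6251, -0.3025, 0.1303]
tcp_rot: [0.999, -0.034, 0.0, 0.0]
contact_force: [-0.3, -0.8, 1.1]
opening: 0.496
finger_force: 0.0
```

move_arm --plan '[{"x": 0, "y": 0, "z": 0, "yaw": 0, "fingers": 0.7}, {"x": 0, "y": 0, "z": 0, "yaw": 0, "fingers": 0.8}, {"x": 0, "y": 0, "z": 0, "yaw": 0, "fingers": 1}, {"x": 0, "y": 0, "z": 0, "yaw": 0, "fingers": 1}, {"x": 0, "y": 0, "z": 0, "yaw": 0, "fingers": 1}]'

```text
time: 11.3
eef_pos: [0.626, -0.3037, 0.1325]
tcp_rot: [0.999, -0.035, 0.002, 0.001]
contact_force: [-0.1, 0.9, 6.0]
opening: 0.296
finger_force: 24.7
```

Same grasp signature as before. This time I swing it about the ledge's top edge, so it comes nearly upright before lifting.

move_arm --plan '[{"x": -0.01, "y": 0, "z": -0.011, "yaw": 0, "fingers": 1}, {"x": -0.02, "y": 0, "z": -0.021, "yaw": 0, "fingers": 1}, {"x": -0.032, "y": 0, "z": -0.03, "yaw": 0, "fingers": 1}, {"x": -0.044, "y": 0, "z": -0.039, "yaw": 0, "fingers": 1}, {"x": -0.057, "y": 0, "z": -0.046, "yaw": 0, "fingers": 1}]'

```text
time: 11.8
eef_pos: [0.5669, -0.2995, 0.1761]
tcp_rot: [0.999, -0.035, 0.0, 0.0]
contact_force: [1.1, -0.5, -0.2]
opening: 0.293
finger_force: 24.7
```

move_arm --plan '[{"x": -0.013, "y": 0, "z": -0.006, "yaw": 0, "fingers": 1}, {"x": -0.027, "y": 0, "z": -0.01, "yaw": 0, "fingers": 1}, {"x": -0.041, "y": 0, "z": -0.014, "yaw": 0, "fingers": 1}, {"x": -0.055, "y": 0, "z": -0.016, "yaw": 0, "fingers": 1}, {"x": -0.068, "y": 0, "z": -0.017, "yaw": 0, "fingers": 1}]'

```text
time: 12.3
eef_pos: [0.4986, -0.2945, 0.1924]
tcp_rot: [0.999, -0.035, -0.0, 0.0]
contact_force: [0.7, 0.3, -1.2]
opening: 0.289
finger_force: 24.7
```

Run:
```python
from h import *
go((.484,-.294,.195),-4)
```

```text
t 12.3 pos [ 0.4986 -0.2945  0.1924] ang -4.036414699485302 tilt 0.01308804964186549 F [ 0.7085  0.2534 -1.1863] op 0.28909701815396566 24.743904769420624 
-> shift [-0.0146  0.0005 -0.0026] yaw -0.0006355564021427451
```

move_arm --plan '[{"x": -0.012, "y": 0, "z": 0, "yaw": 0, "fingers": 1}, {"x": -0.022, "y": 0, "z": 0, "yaw": 0, "fingers": 1}, {"x": -0.022, "y": 0, "z": -0.012, "yaw": 0, "fingers": 1}, {"x": -0.022, "y": 0, "z": -0.04, "yaw": 0, "fingers": 1}, {"x": -0.022, "y": 0, "z": -0.07, "yaw": 0, "fingers": 1}]'

```text
time: 12.8
eef_pos: [0.4769, -0.2924, 0.2615]
tcp_rot: [0.999, -0.035, -0.002, -0.001]
contact_force: [0.9, -0.1, -2.3]
opening: 0.296
finger_force: 25.0
```

move_arm --plan '[{"x": 0, "y": 0, "z": -0.02, "yaw": 0, "fingers": 1}, {"x": 0, "y": 0, "z": -0.03, "yaw": 0, "fingers": 1}, {"x": 0, "y": 0, "z": -0.03, "yaw": 0, "fingers": 1}]'

```text
time: 13.1
eef_pos: [0.4783, -0.2934, 0.2938]
tcp_rot: [0.999, -0.035, 0.001, 0.001]
contact_force: [1.2, -0.1, -2.0]
opening: 0.296
finger_force: 25.0
```

```bash
cat >> h.py <<'E'
def tiltcheck(S,S0,s=.167,off=.009,yd=0.):
    """bottom of the white new-in-scene blob under the gripper, against predictions"""
    p=ctrl.get_state()["eef_pos"];h=p+[0,0,off];a=proj("side",h)
    d=(np.abs(S.astype(int)-S0).max(2)>25)&(S.min(2)>105)&(S.max(2).astype(int)-S.min(2)<25)
    w=np.zeros_like(d);x,y=int(a[0]),int(a[1]);w[y:y+110,x-50:x+80]=1
    n,l,st,c=cv2.connectedComponentsWithStats((d&w).astype(np.uint8),connectivity=8)
    k=1+np.argmax(st[1:,4]);Y,X=np.nonzero(l==k);print("head",a,"blob",st[k],"bottom at",X[Y>=Y.max()-2].mean(),Y.max(),"left/right low",[ (int(yy),X[Y==yy].min(),X[Y==yy].max()) for yy in range(Y.max()-24,Y.max()+1,4)])
    for t in (-10,0,10,20,30,40):
        e=np.deg2rad(t);ux=np.array([np.cos(e),yd*np.cos(e),-np.sin(e)]);uz=np.array([np.sin(e),yd*np.sin(e),np.cos(e)]);uy=np.array([-yd,1,0])
        C=np.array([proj("side",h-s*uz+i*.025*ux+j*.025*uy) for i in(-1,1) for j in(-1,1)]);print(t,"ctr",C.mean(0),"x",C[:,0].min(),C[:,0].max(),"ymax",C[:,1].max(),"at x",C[C[:,1].argmax(),0])
E
python3 - <<'E'
from h import *
S=ctrl.read_camera("side");np.save("pics/s7.npy",S)
tiltcheck(S,np.load("pics/side0.npy"),yd=-.07)
go((.60,.31,.29),5.5)
E
```

```text
head [440.5638  80.3681] blob [417  88  32  67 821] bottom at 433.1 154 left/right low [(130, np.int64(429), np.int64(440)), (134, np.int64(428), np.int64(439)), (138, np.int64(428), np.int64(439)), (142, np.int64(425), np.int64(444)), (146, np.int64(417), np.int64(443)), (150, np.int64(422), np.int64(438)), (154, np.int64(433), np.int64(434))]
-10 ctr [418.0237 141.9709] x 403.7743596794756 432.14255310835057 ymax 152.02945815986283 at x 421.21542381856216
0 ctr [428.5064 147.244 ] x 413.74907103099235 443.15094056652623 ymax 156.0379487683011 at x 432.3488702310615
10 ctr [439.5796 150.8196] x 424.46848061862084 454.59577296044137 ymax 158.21621900929665 at x 443.89791207746276
20 ctr [451.0359 152.5497] x 435.74765839039145 466.24701849406426 ymax 158.41835641083787 at x 455.63222148488603
30 ctr [462.6381 152.2969] x 447.37728767859403 477.84033449250586 ymax 158.48895461241145 at x 447.37728767859403
40 ctr [474.1146 149.9431] x 459.11724112514145 489.0730411430497 ymax 158.07764556287532 at x 459.11724112514145
t 13.15 pos [ 0.4778 -0.2929  0.292 ] ang -4.016387997292344 tilt 0.006851569793886015 F [-0.432   0.1172 -3.3743] op 0.2896153844810433 24.969744086265564 
-> shift [ 0.0796 -0.61    0.002 ] yaw -0.16609230345002057
```

Only about 2° off upright. I raise it another 70 mm so the plinth clears the angel already placed, then cross to the tall row.

move_arm --plan '[{"x": 0.005, "y": -0.02, "z": -0.025, "yaw": -0.03, "fingers": 1}, {"x": 0.01, "y": -0.055, "z": -0.05, "yaw": -0.07, "fingers": 1}, {"x": 0.015, "y": -0.095, "z": -0.07, "yaw": -0.11, "fingers": 1}, {"x": 0.02, "y": -0.14, "z": -0.075, "yaw": -0.14, "fingers": 1}, {"x": 0.025, "y": -0.185, "z": -0.075, "yaw": -0.166, "fingers": 1}]'

```text
time: 13.65
eef_pos: [0.5157, -0.1088, 0.3666]
tcp_rot: [0.999, 0.048, -0.0, -0.0]
contact_force: [0.4, 0.2, -2.7]
opening: 0.292
finger_force: 25.2
```

Run:
```python
from h import *
go((.5785,.314,.365),5.5)
```

```text
t 13.65 pos [ 0.5157 -0.1088  0.3666] ang 5.50394256907116 tilt 0.04554852434073925 F [ 0.372   0.212  -2.6806] op 0.2916594722415403 25.181084275245667 
-> shift [ 0.103  -0.4148  0.0017] yaw 6.881081127896316e-05
```

move_arm --plan '[{"x": 0.011, "y": -0.042, "z": 0, "yaw": 0, "fingers": 1}, {"x": 0.021, "y": -0.084, "z": 0, "yaw": 0, "fingers": 1}, {"x": 0.032, "y": -0.128, "z": 0, "yaw": 0, "fingers": 1}, {"x": 0.043, "y": -0.172, "z": 0, "yaw": 0, "fingers": 1}, {"x": 0.054, "y": -0.216, "z": 0, "yaw": 0, "fingers": 1}]'

```text
time: 14.15
eef_pos: [0.5481, 0.1118, 0.3646]
tcp_rot: [0.999, 0.048, -0.002, 0.0]
contact_force: [0.3, -0.7, -2.4]
opening: 0.294
finger_force: 25.2
```

move_arm --plan '[{"x": 0.011, "y": -0.044, "z": 0, "yaw": 0, "fingers": 1}, {"x": 0.022, "y": -0.088, "z": 0, "yaw": 0, "fingers": 1}, {"x": 0.033, "y": -0.132, "z": 0, "yaw": 0, "fingers": 1}, {"x": 0.042, "y": -0.17, "z": 0, "yaw": 0, "fingers": 1}, {"x": 0.047, "y": -0.19, "z": 0, "yaw": 0, "fingers": 1}]'

```text
time: 14.65
eef_pos: [0.5765, 0.3067, 0.3635]
tcp_rot: [0.999, 0.049, -0.003, 0.0]
contact_force: [0.4, -1.5, -3.7]
opening: 0.294
finger_force: 25.2
```

Run:
```python
from h import *
go((.5785,.314,.183),5.5)
```

```text
t 14.65 pos [0.5765 0.3067 0.3635] ang 5.652084396002905 tilt 0.29603306700759235 F [ 0.3599 -1.4744 -3.667 ] op 0.29366694507683516 25.191000401973724 
-> shift [ 0.0036 -0.0071  0.1805] yaw 0.002654373451157488
```

move_arm --plan '[{"x": 0.003, "y": -0.006, "z": 0.03, "yaw": 0, "fingers": 1}, {"x": 0.003, "y": -0.006, "z": 0.065, "yaw": 0, "fingers": 1}, {"x": 0.003, "y": -0.006, "z": 0.1, "yaw": 0, "fingers": 1}, {"x": 0.003, "y": -0.006, "z": 0.13, "yaw": 0, "fingers": 1}, {"x": 0.003, "y": -0.006, "z": 0.145, "yaw": 0, "fingers": 1}]'

```text
time: 15.15
eef_pos: [0.5771, 0.3089, 0.2152]
tcp_rot: [0.999, 0.048, -0.005, 0.002]
contact_force: [-0.0, 0.5, -3.7]
opening: 0.291
finger_force: 25.2
```

move_arm --plan '[{"x": 0, "y": 0, "z": 0.01, "yaw": 0, "fingers": 1}, {"x": 0, "y": 0, "z": 0.018, "yaw": 0, "fingers": 1}, {"x": 0, "y": 0, "z": 0.024, "yaw": 0, "fingers": 1}, {"x": 0, "y": 0, "z": 0.028, "yaw": 0, "fingers": 1}, {"x": 0, "y": 0, "z": 0.03, "yaw": 0, "fingers": 1}]'

```text
time: 15.65
eef_pos: [0.5802, 0.31, 0.1928]
tcp_rot: [0.999, 0.048, 0.001, -0.0]
contact_force: [-0.2, -0.4, -2.2]
opening: 0.296
finger_force: 25.2
```

Run:
```python
from h import *
go((.5785,.314,.173),5.5)
S=ctrl.read_camera("side")
tiltcheck(S,np.load("pics/side0.npy"),yd=.1)
```

```text
t 15.65 pos [0.5802 0.31   0.1928] ang 5.484396964914449 tilt 0.07038728297309965 F [-0.2476 -0.3962 -2.1638] op 0.2958192560449054 25.193718373775482 
-> shift [-0.0013 -0.0042  0.0198] yaw -0.0002723243355471361
head [206.6558 273.1156] blob [ 184  279   62   67 1598] bottom at 228.57142857142858 345 left/right low [(321, np.int64(214), np.int64(240)), (325, np.int64(215), np.int64(245)), (329, np.int64(212), np.int64(243)), (333, np.int64(209), np.int64(239)), (337, np.int64(213), np.int64(236)), (341, np.int64(221), np.int64(233)), (345, np.int64(229), np.int64(230))]
-10 ctr [213.3092 321.9972] x 194.04810826836163 232.3119975939497 ymax 338.7430524690006 at x 215.48006801702365
0 ctr [225.6672 329.2205] x 206.64545479417328 244.49570517894995 ymax 345.18355808292966 at x 227.8637176654097
10 ctr [237.8257 335.1442] x 219.19102971825902 256.3331503809005 ymax 350.21292823156 at x 239.82299166822125
20 ctr [249.5538 339.6025] x 231.47317189724018 267.5752863393766 ymax 353.65378194693704 at x 251.10619969775232
30 ctr [260.5951 342.4225] x 243.2591415783878 277.94290069891713 ymax 355.3211065093839 at x 261.4299477659343
40 ctr [270.6623 343.4279] x 254.28833630083463 287.12368647133883 ymax 355.0286245412354 at x 270.47597241213793
```

Upright to within about a degree. Lowering in small steps to contact.

move_arm --plan '[{"x": 0, "y": 0, "z": 0.005, "yaw": 0, "fingers": 1}, {"x": 0, "y": 0, "z": 0.009, "yaw": 0, "fingers": 1}, {"x": 0, "y": 0, "z": 0.011, "yaw": 0, "fingers": 1}, {"x": 0, "y": 0, "z": 0.013, "yaw": 0, "fingers": 1}, {"x": 0, "y": 0, "z": 0.014, "yaw": 0, "fingers": 1}]'

```text
time: 16.2
eef_pos: [0.5799, 0.3099, 0.1782]
tcp_rot: [0.999, 0.048, 0.0, -0.0]
contact_force: [-0.7, -0.3, -0.9]
opening: 0.294
finger_force: 25.3
```

move_arm --plan '[{"x": 0, "y": 0, "z": 0.001, "yaw": 0, "fingers": 1}, {"x": 0, "y": 0, "z": 0.002, "yaw": 0, "fingers": 1}, {"x": 0, "y": 0, "z": 0.003, "yaw": 0, "fingers": 1}]'

```text
time: 16.5
eef_pos: [0.5813, 0.3104, 0.178]
tcp_rot: [0.999, 0.048, 0.002, -0.001]
contact_force: [-0.9, -0.0, 7.1]
opening: 0.294
finger_force: 25.9
```

move_arm --plan '[{"x": 0, "y": 0, "z": 0.001, "yaw": 0, "fingers": 1}, {"x": 0, "y": 0, "z": 0.002, "yaw": 0, "fingers": 1}, {"x": 0, "y": 0, "z": 0.002, "yaw": 0, "fingers": 1}]'

```text
time: 16.8
eef_pos: [0.5823, 0.3107, 0.1781]
tcp_rot: [0.999, 0.048, 0.004, -0.001]
contact_force: [-2.2, 1.4, 9.1]
opening: 0.294
finger_force: 26.1
```

Run:
```python
from h import *
go((.5785,.314,.173),5.5)
S=ctrl.read_camera("side")
tiltcheck(S,np.load("pics/side0.npy"),yd=.1)
```

```text
t 16.8 pos [0.5823 0.3107 0.1781] ang 5.49848143742033 tilt 0.456984413849668 F [-2.1579  1.359   9.0518] op 0.2937730039573207 26.084187626838684 
-> shift [-0.0035 -0.0036  0.0051] yaw -2.650391691272347e-05
head [207.2241 278.3508] blob [ 186  284   61   66 1590] bottom at 230.07142857142858 349 left/right low [(325, np.int64(215), np.int64(241)), (329, np.int64(217), np.int64(246)), (333, np.int64(214), np.int64(244)), (337, np.int64(211), np.int64(240)), (341, np.int64(215), np.int64(237)), (345, np.int64(223), np.int64(234)), (349, np.int64(230), np.int64(231))]
-10 ctr [213.706  325.8008] x 194.6985557179283 232.46166049176773 ymax 342.4202128625763 at x 215.85680796948074
0 ctr [225.9069 332.9682] x 207.13507506852392 244.49025727926085 ymax 348.82721003664835 at x 228.08034614586933
10 ctr [237.9081 338.8686] x 219.52010185420457 256.1721197421385 ymax 353.856731413148 at x 239.88086468321197
20 ctr [249.4798 343.338 ] x 231.6424228721377 267.25973139876345 ymax 357.33366147268333 at x 251.0082344780394
30 ctr [260.3674 346.2057] x 243.2702991984947 277.476388088717 ymax 359.07590713677405 at x 261.18168581742486
40 ctr [270.2865 347.2983] x 254.14497218860532 286.5135684154656 ymax 358.90064091264 at x 270.0869633012894
```

move_arm --plan '[{"x": -0.001, "y": 0, "z": 0.002, "yaw": 0, "fingers": 1}, {"x": -0.002, "y": 0, "z": 0.003, "yaw": 0, "fingers": 1}, {"x": -0.002, "y": 0, "z": 0.003, "yaw": 0, "fingers": 1}]'

```text
time: 17.15
eef_pos: [0.5817, 0.3109, 0.1779]
tcp_rot: [0.999, 0.048, 0.006, -0.002]
contact_force: [-1.1, -0.9, 15.0]
opening: 0.297
finger_force: 26.5
```

move_arm --plan '[{"x": 0, "y": 0, "z": -0.001, "yaw": 0, "fingers": 1}, {"x": 0, "y": 0, "z": -0.003, "yaw": 0, "fingers": 0.68}, {"x": 0, "y": 0, "z": -0.003, "yaw": 0, "fingers": 0.6}, {"x": 0, "y": 0, "z": -0.003, "yaw": 0, "fingers": 0.5}, {"x": 0, "y": 0, "z": -0.003, "yaw": 0, "fingers": 0.4}]'

```text
time: 17.65
eef_pos: [0.5774, 0.3095, 0.1721]
tcp_rot: [0.999, 0.048, -0.001, 0.0]
contact_force: [-0.7, 0.4, -0.7]
opening: 0.593
finger_force: 0.0
```

move_arm --plan '[{"x": 0, "y": 0, "z": -0.02, "yaw": 0, "fingers": 0.35}, {"x": 0, "y": 0, "z": -0.05, "yaw": 0, "fingers": 0.3}, {"x": 0, "y": 0, "z": -0.1, "yaw": 0, "fingers": 0.25}, {"x": 0, "y": 0, "z": -0.14, "yaw": 0, "fingers": 0.25}, {"x": 0, "y": 0, "z": -0.16, "yaw": 0, "fingers": 0.25}]'

```text
time: 18.15
eef_pos: [0.579, 0.3101, 0.3381]
tcp_rot: [0.999, 0.048, 0.003, -0.001]
contact_force: [-0.2, -0.1, -0.0]
opening: 0.748
finger_force: 0.0
```

move_arm --plan '[{"x": -0.02, "y": 0.04, "z": -0.02, "yaw": 0, "fingers": 0.25}, {"x": -0.05, "y": 0.08, "z": -0.02, "yaw": 0, "fingers": 0.25}, {"x": -0.08, "y": 0.13, "z": -0.02, "yaw": 0, "fingers": 0.25}, {"x": -0.08, "y": 0.18, "z": -0.02, "yaw": 0, "fingers": 0.25}, {"x": -0.08, "y": 0.22, "z": -0.02, "yaw": 0, "fingers": 0.25}]'

```text
time: 18.65
eef_pos: [0.5182, 0.0816, 0.353]
tcp_rot: [0.999, 0.048, 0.0, 0.0]
contact_force: [0.1, -0.2, -0.5]
opening: 0.749
finger_force: 0.0
```

move_arm --plan '[{"x": 0, "y": 0.05, "z": 0, "yaw": 0, "fingers": 0.25}, {"x": 0, "y": 0.1, "z": 0, "yaw": 0, "fingers": 0.25}, {"x": 0, "y": 0.15, "z": 0, "yaw": 0, "fingers": 0.25}, {"x": 0, "y": 0.2, "z": 0, "yaw": 0, "fingers": 0.25}, {"x": 0, "y": 0.22, "z": 0, "yaw": 0, "fingers": 0.25}]'

```text
time: 19.15
eef_pos: [0.54, -0.14, 0.3521]
tcp_rot: [0.999, 0.046, -0.001, 0.0]
contact_force: [0.5, -0.4, -0.7]
opening: 0.744
finger_force: 0.0
```

Run:
```python
from h import *
S=ctrl.read_camera("side");T=ctrl.read_camera("top");print(ctrl.get_state()["time"],ctrl.get_state()["eef_pos"])
r=lambda a:cv2.resize(a,(400,500),interpolation=cv2.INTER_CUBIC)[:,:,::-1]
cv2.imwrite("pics/fin.png",np.hstack([r(S[180:380,130:330]),r(T[110:280,170:340])]))
```

```text
19.25 [ 0.54   -0.1388  0.3518]
```

View pics/fin.png

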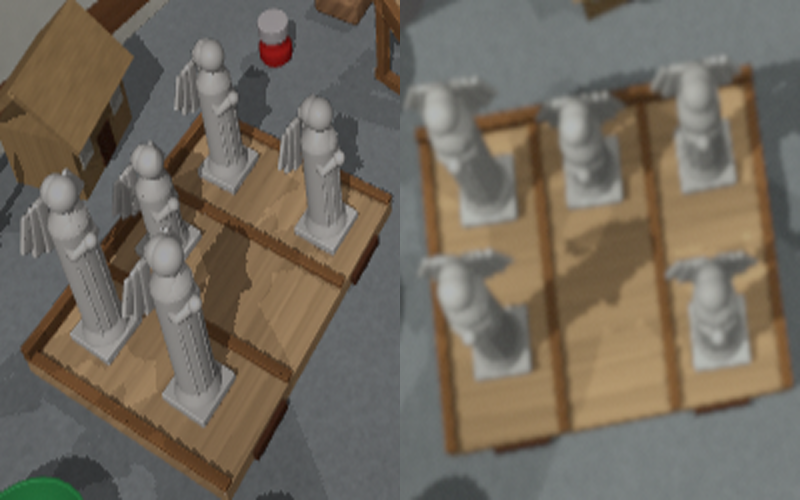

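Both angels stand upright and square in their rows, with plinths in the top view at (500,345) for the tall and (720,345) for the middle. The three standing ones are untouched, so I hand in.

```bash
python3 -c "
from plant import ctrl
print(ctrl.sign_off())"
```

```text
the job is handed in; nothing more can be done
None
```

Both rack angels now stand upright and square on the board, each on the robot's side of the standing angel of its own height; in the last view the standing angels were undisturbed, and I handed the job in at about 19 s (no verdict was shown).

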